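Seat the barrel in the bench tumbler

TASK

Load the tumbling barrel with the blue lid into the bench tumbler: set its foot in the tilted drive cup and work it down through the tight rubber ribs with a twisting motion, regrasping as needed, until it is fully home on the cup's floor, then let go and leave it there. Let the twist do the work and keep the push light, below about 25 N: shoved straight in, the barrel drags the rubber lining down its bore. Leave the orange-lidded barrel and the other loose things on the bench where they are.

Things in the scene. Friction and masses are not known exactly. Their poses are not given: they have to be found in the camera images.
- barrel: grey tumbling barrel with blue hexagonal lid, closed, 105 mm tall, 0.28-0.52 kg, stands upright on the bench. Origin: centre of its underside, z up to the lid. Foot: radius 24.5 mm, tapering to 28 mm at 14 mm height; round body radius 28 mm to 77 mm; lid 77-105 mm, hexagon 60 mm across flats (69 mm corners), its x axis square to a flat, flats every 60 degrees
- drive_cup: aluminium cup (82 mm outside) on the tumbler, axis leaning 35 degrees from vertical. Origin: centre of its inner floor, z out of the mouth. Bore radius 31 mm, 45 mm deep. Four sprung red ribs, 8-40 mm above the floor with rounded ends (full from 14 to 34), close to radius 25.5 mm; pushed straight down a barrel needs 38 to 55 N to slide, far less while turning (either way). The cup itself does not turn; the ribs hold the barrel wherever it is left
- tumbler: bench tumbler, black base 240 x 160 x 20 mm on the bench, fixed; blue gear head between black cheeks (135 mm high). Origin: under the base at bench height, x to its back (control box). Drive cup floor centre is at x -30, z 130 mm; its mouth faces up and to -x, the robot's side, 35 degrees from vertical
- lining (a joint): how far (m) the rubber lining with its four ribs has been dragged down the drive cup's bore towards the floor: it gives 1 mm for every 16 N of push along the axis and springs back
- barrel_spare: second barrel, same shape and size as the first, with an orange lid; origin centre of its underside; must stay where it is
- media_jar: amber jar with white cap, 68 mm across, 85 mm tall; origin centre of its underside; leave alone
- coffee_cup: white cup, 72 mm across the rim, 85 mm tall; origin centre of its underside; leave alone
- kit_box: flat red and brown carton, 120 x 200 x 45 mm (x, y, z); origin centre of its underside; leave alone
- screwdriver: screwdriver lying along its x axis, handle to -x; leave alone
- slide_block: small blue machine slide with black rail, 55 x 40 x 39 mm (x, y, z); origin centre of its underside; leave alone
- mouse: black computer mouse, 100 x 60 x 30 mm; origin centre of its underside; leave alone
Not all that is in view belongs to the job. What is shaped like the barrel but green or red is not meant.

How it is judged:
By the outcome, as a careful person would: the job done as asked, in the order asked, and still so for the second after the job is handed in, with the robot touching nothing.
It also fails if it takes over 59 s, if anything falls off the work surface, if the arm or the gripper's body presses on something with over 40 N, if the wrist force passes 120 N, or if a joint passes its speed limit or range.

ROBOT

A 7-joint arm with a two-finger parallel gripper is mounted at the origin on the work surface. World frame = base frame: x ahead of the robot, y to its left, z up, the work surface at z = 0. Lengths are in m, angles in rad, forces in N, time in s.
With the tool pointing down it reaches from about 0.425 to 0.925 m from the base axis. Payload 6.8 kg.
Tool frame: the origin (TCP) lies on the centre line of the jaws, within the pads' length; the fingertips stand 8 mm ahead of it and the grasp point (between the pads) lies 11 mm behind it (bot.tips_ahead is the distance from the TCP to the fingertips, in m); z points along the fingers, y is the line along which they close (so a half turn about z gives the same grasp; the last joint's range is limited). The gripper opens to 85 mm and grips with 20 to 120 N. Pads are 22 mm wide; open, the fingers measure 114 mm over their backs; the gripper's body (76 mm by 85 mm) begins 54 mm behind the grasp point. The pads swing forward as they close: fully open they stand 13 mm farther back than shut.
Start: joints at [1.191, 0.477, 0.022, 1.555, -0.011, 1.109, -0.083], TCP at [0.181, -0.65, 0.239] pointing down, gripper open.
Joint ranges: [-2.96, 2.96], [-0.34, 2.1], [-1.41, 1.46], [0.24, 2.44], [-1.37, 4.51], [0.17, 1.92], [-2.96, 2.96]. Speed limits (rad/s): [2.39, 2.39, 3.14, 3.14, 3.14, 3.14, 3.14].

INTERFACE

Orientations are given as a unit quaternion [w, x, y, z].
In Python, from station import bot gives the robot as it stands.
- The arm moves only by the tool send_rows, never from a script. Its argument "deltas" is text: rows parted by semicolons, each of 4 numbers parted by spaces: the shift along the tool's x, y, z in m, then the turn about the tool's z in degrees. In form: x y z spin; .... A call has 1 to 5 rows; each row is the pose to reach, as a shift and turn from the pose commanded when the call began, along the tool's axes at that moment; what a row does not reach only later rows make up. A row lasts 1/10 s, in which the tool goes at most 50 mm and 8.59 degrees, less where a joint would pass 70% of its speed; a pose out of reach is approached as far as the arm can. A call with a gripper value outside its range is refused whole. "claw" is the opening, from 0 (shut) to 1 (fully open), set as the call begins (left out, the last holds). The fingers move at their own pace and stop on an object; "force" is the grip in N (left out, the last holds). Time passes only in rows, so rows that repeat a pose let the fingers close. It gives the time, the measured TCP pose, the force, the opening and the grip force at its end, in the units of the state.
- bot.get_obs(): the state, without advancing time (a new reading comes with each control period).
- bot.read_camera(name): name is "scene" or "top" or "wrist"; returns a dict with "img" (480x640x3 uint8, red, green, blue), "depth" (480x640 float32, m along the optical axis (not along the pixel's ray), 0 where there is no reading), "fx", "fy", "cx", "cy" (pixels), "camera_from_world" (4x4, takes a point from world to camera coordinates). Camera axes: x right, y up, looking along -z (the intrinsics and any distortion apply to the point x, -y, -z); pixel columns grow to the right and rows downward; lengths in m; the calibration is good to about 2 mm. A picture is of the moment at which its call begins.
- bot.hand_in(): hands the job in; it is judged then, once.
Trained networks look in a picture, given as the dict that the camera call returned (one of the last four; its "shot" number tells which), for a name from the list of things; names that differ only in an ending like _2 or _b are one class to them, and where a whole thing is asked for, a point or a joint stands for the part that bears it (a point fixed in the world has none). Each returns a list of dicts, best first, with "confidence" (0 to 1); they miss things now and then, are a little off and sometimes report something else, mostly with a low value. They report only what shows in the picture. A call takes as long as a camera call. They do not tell look-alikes from the thing itself.
- bot.masks_of(picture, query): "mask" (480x640 bool, what is visible of it).
- bot.landmark_of(picture, query): "xyz" ([x, y, z] in m, in world coordinates, good to about 4 mm: a listed point, or the origin of a listed thing).
The state is a dict: "t": time; "q": joint angles; "joint_vel": joint speeds; "joint_torque": joint torques, N m; "eef_pos": TCP position; "tool_rot": TCP orientation; "contact_force": force on the tool from outside, world axes, zero at the start; "torque": the same for the moment, N m; "gripper_width": opening from 0.0 (shut) to 1.0 (fully open); "grasp_force": force on a finger pad.
Only numpy, scipy, OpenCV 4.12 (cv2) and the standard library are available. Lean on these libraries where they do the work, as an engineer would, in place of code of your own. Each camera call takes 0.05 s, during which the arm holds its last target. There are 200 camera calls.

## Working session

There is one attempt and no reset: what is moved stays moved. The work goes in short steps, Python scripts to look and compute and a tool call to move; the robot and the scene stay as the last step left them, time stands still between calls to the robot, and variables do not carry over. Pictures are saved under pics/ and viewed, at most 10 in all, crops included, and the job is handed in when it is done.

Besides the shell and the picture viewer there is one more tool, called as name(argument=value, ...) on one line, values as JSON. send_rows: Moves the arm, as the interface text tells. Its arguments: {"type":"object","properties":{"deltas":{"type":"string"},"claw":{"type":"number"},"force":{"type":"number"}},"required":["deltas"]}

```bash
mkdir -p pics; ls; cat > h.py <<'E'
from station import bot
import numpy as np, cv2
from scipy.spatial.transform import Rotation as R
def save(p,n): cv2.imwrite('pics/'+n,cv2.cvtColor(p['img'],cv2.COLOR_RGB2BGR))
def px(p,X):
    c=p['camera_from_world']@np.r_[X,1]; return p['cx']+p['fx']*c[0]/-c[2], p['cy']-p['fy']*c[1]/-c[2]
def cloud(p):
    v,u=np.mgrid[:480,:640]; d=p['depth']
    c=np.stack([(u-p['cx'])/p['fx']*d,-(v-p['cy'])/p['fy']*d,-d,np.ones_like(d)],-1)
    return (c@np.linalg.inv(p['camera_from_world']).T)[...,:3]
def tool():
    o=bot.get_obs(); q=o['tool_rot']; return np.array(o['eef_pos']),R.from_quat(np.r_[q[1:],q[0]]),o
E
python3 - <<'E'
from h import *
for n in('scene','top'):
    p=bot.read_camera(n); save(p,n+'0.png')
    print(n,p['fx'],{k for k in p})
    for q in('barrel','drive_cup','tumbler','barrel_spare'):
        for f in bot.landmark_of(p,q): print(q,np.round(f['xyz'],4),round(f['confidence'],2),np.round(px(p,f['xyz'])))
print(tool()[1].as_matrix().round(3),bot.get_obs())
E
```

```text
pics
scene 581.4065009296052 {'camera_from_world', 'fy', 'shot', 'img', 'depth', 'cx', 'cy', 'fx'}
barrel [ 0.4763 -0.186  -0.0006] 0.93 [274. 229.]
barrel [ 0.5876 -0.1709 -0.0047] 0.75 [255. 256.]
barrel [ 5.287e-01 -4.238e-01  3.000e-04] 0.73 [202. 207.]
barrel [ 4.118e-01 -4.294e-01 -2.000e-04] 0.68 [225. 185.]
barrel [ 0.5075 -0.3079  0.0009] 0.58 [236. 218.]
drive_cup [0.5416 0.1758 0.1324] 0.64 [370. 271.]
drive_cup [0.3144 0.3774 0.0018] 0.33 [469. 278.]
tumbler [0.5732 0.1751 0.0015] 0.69 [360. 308.]
barrel_spare [ 0.4905 -0.063   0.0008] 0.67 [305. 250.]
top 599.2785761994874 {'camera_from_world', 'fy', 'shot', 'img', 'depth', 'cx', 'cy', 'fx'}
barrel [ 0.5894 -0.1775 -0.0033] 0.96 [375. 201.]
barrel [ 0.5055 -0.3058  0.0012] 0.79 [429. 234.]
barrel [ 0.4781 -0.187  -0.0023] 0.78 [380. 246.]
barrel [ 0.5292 -0.4203 -0.0018] 0.67 [476. 224.]
barrel [ 0.4179 -0.4296 -0.0016] 0.58 [482. 270.]
drive_cup [0.5421 0.1769 0.1264] 0.83 [222. 214.]
drive_cup [ 0.4906 -0.0637  0.0035] 0.63 [329. 242.]
tumbler [0.5699 0.1776 0.0034] 0.74 [228. 211.]
barrel_spare [ 0.4899 -0.0638  0.0028] 0.83 [329. 242.]
[[ 0.963  0.268 -0.   ]
 [ 0.268 -0.963  0.   ]
 [ 0.    -0.    -1.   ]] {'t': 0.5, 'q': array([ 1.19090917,  0.47704834,  0.02239521,  1.55544024, -0.01151171,
        1.10932893, -0.08307953]), 'joint_vel': array([ 0.00080599, -0.00077105, -0.00032225,  0.00133401, -0.0005681 ,
       -0.00058721, -0.00042379]), 'joint_torque': array([-1.80606297e-03, -5.95810711e+01,  1.60440780e+00, -2.81288999e+01,
        1.24200448e-02,  2.51677469e-03,  1.16454831e-05]), 'eef_pos': array([ 0.18121102, -0.65020372,  0.23925835]), 'tool_rot': array([-4.96754437e-05,  9.90780804e-01,  1.35474708e-01,  1.62985264e-06]), 'contact_force': array([ 0.13378245,  0.32754905, -0.50507291]), 'torque': array([ 0.01903929,  0.04279686, -0.03425335]), 'grasp_force': 0.0, 'gripper_width': 1.0002273327199662}
```

View pics/scene0.png

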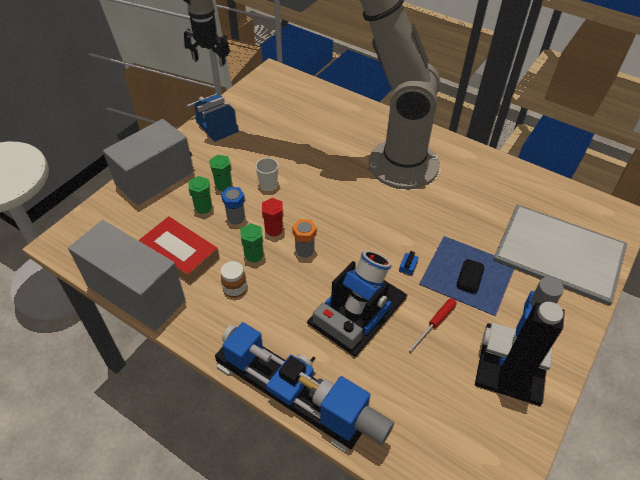

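View pics/top0.png

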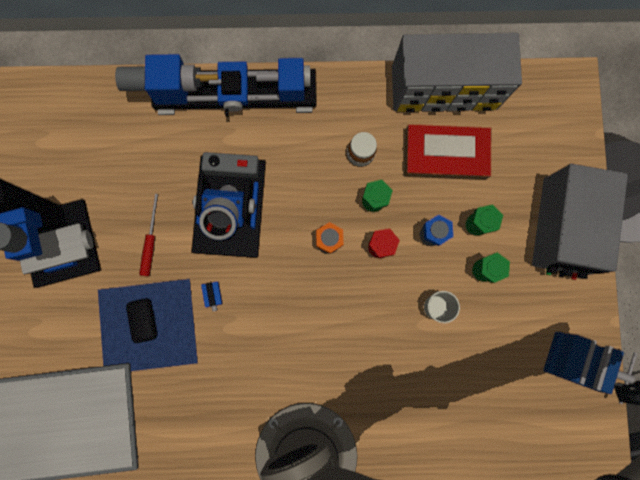

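Blue lid at scene (233,190) / top (438,230), → world (0.507,-0.307). The look-alikes in top view are green (377,195), (487,220), (493,267), red (384,243) and orange spare (330,238). I choose the one with a blue lid. Moving above it for a close look.

send_rows(deltas="0.03 -0.02 -0.05 0; 0.07 -0.04 -0.08 0; 0.11 -0.065 -0.09 0; 0.15 -0.09 -0.09 0; 0.19 -0.115 -0.09 0", claw=1, force=20)

```text
t: 1.0
eef_pos: [0.3308, -0.4917, 0.3306]
tool_rot: [0.001, 0.991, 0.135, 0.001]
contact_force: [1.2, -0.7, -0.5]
gripper_width: 1.0
grasp_force: 0.0
```

send_rows(deltas="0.043 -0.025 0 0; 0.086 -0.05 0 0; 0.129 -0.076 0 0; 0.172 -0.102 0 0; 0.205 -0.12 0 0")

```text
t: 1.5
eef_pos: [0.4968, -0.3189, 0.3296]
tool_rot: [-0.0, 0.991, 0.137, 0.001]
contact_force: [0.5, -0.7, -0.1]
gripper_width: 0.997
grasp_force: 0.0
```

```bash
cat > lid.py <<'E'
from h import *
import sys
p=bot.read_camera('wrist'); C=cloud(p)
pos,rot,o=tool(); print(pos.round(4),rot.as_matrix().round(3).tolist(),o['t'],o['q'].round(2))
save(p,sys.argv[1])
hsv=cv2.cvtColor(p['img'],cv2.COLOR_RGB2HSV)
h=C[...,2]
print('lmk',[(np.round(f['xyz'],4),round(f['confidence'],2)) for f in bot.landmark_of(p,'barrel')])
sel=(h>.095)&(h<.115)&(p['depth']>0)&(np.hypot(C[...,0]-.507,C[...,1]+.307)<.06)
m=sel.astype(np.uint8); n,l,s,c=cv2.connectedComponentsWithStats(m)
k=1+s[1:,4].argmax(); P=C[l==k]; print('px',c[k],s[k],'z',P[:,2].mean())
hull=cv2.convexHull(P[:,:2].astype(np.float32))[:,0]
best=[]
for a in np.arange(0,60,.5):
    e=[]
    cc=[]
    for j in range(3):
        d=np.deg2rad(a+60*j); pr=hull@[np.cos(d),np.sin(d)]; e.append(np.ptp(pr)); 
    best.append((sum(e),a,e))
b=min(best); a=b[1]
N=np.array([[np.cos(np.deg2rad(a+60*j)),np.sin(np.deg2rad(a+60*j))] for j in range(3)])
mid=[(hull@n).max()/2+(hull@n).min()/2 for n in N]
print('flat angle',a,'widths',np.round(b[2],4),'centre',np.linalg.lstsq(N,mid,rcond=None)[0].round(4))
E
python3 lid.py w1.png
```

```text
[ 0.5017 -0.3129  0.3295] [[0.96, 0.279, 0.004], [0.279, -0.96, 0.004], [0.005, -0.003, -1.0]] 1.55 [ 0.61  0.28 -0.19  1.64  0.05  1.23 -0.88]
lmk [(array([ 5.872e-01, -1.700e-01, -2.000e-04]), 0.97), (array([ 0.4766, -0.1864,  0.0012]), 0.83), (array([ 5.031e-01, -3.078e-01,  3.000e-04]), 0.68), (array([ 0.5261, -0.4199, -0.0044]), 0.63), (array([ 4.176e-01, -4.306e-01, -4.000e-04]), 0.61)]
px [318.53466872 197.4394453 ] [ 285  164   68   68 3245] z 0.1052713172588235
flat angle 31.0 widths [0.0602 0.06   0.0602] centre [ 0.504  -0.3079]
```

```bash
cat > cup.py <<'E'
from h import *
from scipy.optimize import least_squares
for n in('top','scene'):
    p=bot.read_camera(n); C=cloud(p); X=C[(p['depth']>0)]
    # base plate
    b=X[(abs(X[:,2]-.02)<.004)&(abs(X[:,0]-.57)<.16)&(abs(X[:,1]-.177)<.12)]
    r=cv2.minAreaRect(b[:,:2].astype(np.float32)); print(n,'base',np.round(r[0],4),np.round(r[1],4),r[2],len(b))
    O=np.array([.542,.177,.13]); 
    ax0=np.array([-np.sin(np.deg2rad(35)),0,np.cos(np.deg2rad(35))])
    # fit rim plane z=45 annulus
    Y=X[np.linalg.norm(X-(O+.045*ax0),axis=1)<.05]
    hh=(Y-O)@ax0; rr=np.linalg.norm(np.cross(Y-O,ax0),axis=1)
    Q=Y[(abs(hh-.045)<.008)&(rr>.027)&(rr<.046)]
    for _ in range(3):
        c=Q.mean(0); nrm=np.linalg.svd(Q-c)[2][2]; nrm*=np.sign(nrm[2]); d=(Q-c)@nrm; Q=Q[abs(d)<.003]
    u=np.cross([0,1,0],nrm); u/=np.linalg.norm(u); v=np.cross(nrm,u); ab=np.c_[(Q-c)@u,(Q-c)@v]
    f=lambda s:np.clip(np.hypot(*(ab-s).T)-.041,0,None)+np.clip(.031-np.hypot(*(ab-s).T),0,None)
    s=least_squares(f,[0,0]).x; ctr=c+s[0]*u+s[1]*v
    print(n,'normal',nrm.round(3),'tilt',np.degrees(np.arccos(nrm[2])).round(1),'az',np.degrees(np.arctan2(nrm[1],nrm[0])).round(1),'rim',ctr.round(4),'floor',(ctr-.045*nrm).round(4),len(Q),'r',np.percentile(np.hypot(*(ab-s).T),[2,50,98]).round(4))
im=cv2.imread('pics/w1.png'); cv2.imwrite('pics/w1c.png',cv2.resize(im[120:280,230:410],None,fx=2,fy=2))
E
python3 cup.py
```

```text
top base [0.5803 0.1756] [0.1603 0.2386] 84.9483871459961 2011
top normal [-0.566  0.044  0.823] tilt 34.6 az 175.6 rim [0.5174 0.1803 0.1658] floor [0.5429 0.1784 0.1288] 361 r [0.0293 0.0352 0.0411]
scene base [0.585  0.1762] [0.1593 0.2413] 84.47711181640625 991
scene normal [-0.557  0.053  0.829] tilt 34.0 az 174.6 rim [0.5207 0.1791 0.1662] floor [0.5458 0.1767 0.1289] 166 r [0.0291 0.0353 0.0419]
```

View pics/w1.png

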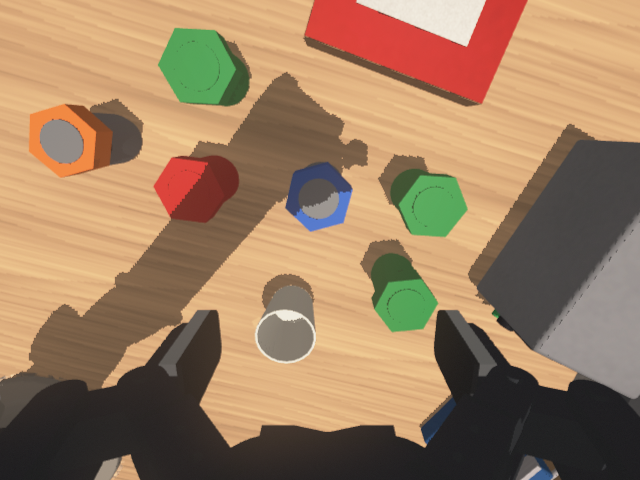

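```bash
cat > go.py <<'E'
from h import *
import sys
pos,rot,o=tool(); t=np.array([float(x) for x in sys.argv[1:4]])
y=rot.as_matrix()[:,1]; a=np.degrees(np.arctan2(y[1],y[0]))
print('pos',pos.round(4),'yaw_y',a.round(2),'z',rot.as_matrix()[:,2].round(3),'delta',rot.inv().apply(t-pos).round(4),'t',o['t'],'q',o['q'].round(2))
if len(sys.argv)>4: print('spin',round(a-float(sys.argv[4]),2))
E
python3 go.py 0.504 -0.3079 0.080 -89
```

```text
pos [ 0.4952 -0.3214  0.3292] yaw_y -74.3 z [-0. -0. -1.] delta [ 0.0122 -0.0107  0.2492] t 1.7 q [ 0.62  0.28 -0.18  1.64  0.05  1.23 -0.87]
spin 14.7
```

send_rows(deltas="0.006 -0.005 0.03 7; 0.012 -0.011 0.06 14.7; 0.012 -0.011 0.09 14.7; 0.012 -0.011 0.12 14.7; 0.012 -0.011 0.12 14.7")

```text
t: 2.2
eef_pos: [0.4994, -0.309, 0.2053]
tool_rot: [-0.001, 1.0, 0.006, -0.004]
contact_force: [0.2, -0.8, -0.0]
gripper_width: 0.999
grasp_force: 0.0
```

```bash
python3 lid.py w2.png; python3 go.py 0.504 -0.3079 0.080 -89
```

```text
[ 0.501  -0.3094  0.2079] [[1.0, 0.013, -0.004], [0.013, -1.0, 0.001], [-0.004, -0.001, -1.0]] 2.25 [ 0.56  0.38 -0.15  1.79  0.07  0.99 -1.17]
lmk [(array([ 0.5871, -0.1708, -0.0012]), 0.91), (array([ 0.5045, -0.3072,  0.0016]), 0.79), (array([ 0.4765, -0.1847,  0.0015]), 0.78), (array([ 0.529 , -0.4218, -0.0025]), 0.67), (array([ 4.206e-01, -4.284e-01, -1.000e-04]), 0.63)]
px [325.8251839  236.81840473] [ 280  186   92  102 6933] z 0.10516542865041098
flat angle 31.5 widths [0.0606 0.0601 0.0607] centre [ 0.5039 -0.3077]
pos [ 0.5025 -0.3097  0.2097] yaw_y -89.26 z [-0.001 -0.    -1.   ] delta [ 0.0016 -0.0019  0.1297] t 2.3 q [ 0.56  0.37 -0.15  1.79  0.07  0.99 -1.17]
spin -0.26
```

send_rows(deltas="0.002 -0.002 0.04 0; 0.002 -0.002 0.08 0; 0.002 -0.002 0.11 0; 0.002 -0.002 0.13 0; 0.002 -0.002 0.13 0")

```text
t: 2.8
eef_pos: [0.5045, -0.3068, 0.0786]
tool_rot: [-0.0, 1.0, 0.007, -0.001]
contact_force: [-0.9, 0.7, 0.3]
gripper_width: 1.001
grasp_force: 0.0
```

send_rows(deltas="0 0 0 0; 0 0 0 0; 0 0 0 0; 0 0 0 0; 0 0 0 0", claw=0, force=20)

```text
t: 3.3
eef_pos: [0.507, -0.3074, 0.0818]
tool_rot: [0.001, 1.0, 0.007, 0.002]
contact_force: [-0.0, -0.7, 7.6]
gripper_width: 0.699
grasp_force: 23.4
```

```bash
python3 go.py 0.504 -0.3079 0.080 -89; python3 -c "
from h import *
o=bot.get_obs();print(o['contact_force'],o['torque'],o['gripper_width'],o['grasp_force'])
p=bot.read_camera('wrist');save(p,'w3.png')"
```

```text
pos [ 0.507  -0.3074  0.0818] yaw_y -89.15 z [ 0.004 -0.002 -1.   ] delta [-0.003   0.0004  0.0018] t 3.3 q [ 0.55  0.54 -0.14  1.88  0.11  0.73 -1.21]
spin -0.15
[-0.03614651 -0.70891495  7.59567627] [ 0.04288677  0.01670461 -0.02100195] 0.6991743603250102 23.415036499500275
```

View pics/w3.png

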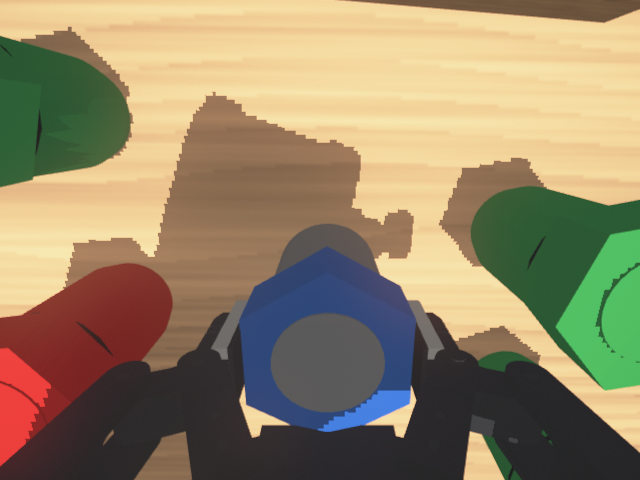

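send_rows(deltas="-0.008 0 -0.0005 0; -0.016 0 -0.0015 0; -0.0245 0 -0.002 0; -0.0325 0 -0.0015 0; -0.0405 0 -0.0005 0")

```text
t: 3.85
eef_pos: [0.4677, -0.308, 0.0825]
tool_rot: [0.002, 1.0, 0.008, 0.004]
contact_force: [3.0, 1.0, 6.6]
gripper_width: 0.701
grasp_force: 24.4
```

send_rows(deltas="-0.004 0 0.001 0; -0.008 0 0.002 0; -0.012 0 0.003 0; -0.016 0 0.004 0; -0.016 0 0.004 0")

```text
t: 4.35
eef_pos: [0.4501, -0.3083, 0.0778]
tool_rot: [0.001, 1.0, 0.007, 0.002]
contact_force: [1.6, -0.6, 6.2]
gripper_width: 0.696
grasp_force: 26.1
```

```bash
python3 go.py 0.448 -0.3079 0.080 -89; python3 -c "
from h import *
o=bot.get_obs();print(o['contact_force'],o['gripper_width'],o['grasp_force'])
p=bot.read_camera('scene');cv2.imwrite('pics/s1.png',cv2.resize(cv2.cvtColor(p['img'],4)[120:270,150:350],None,fx=3,fy=3))"
```

```text
pos [ 0.4501 -0.3083  0.0778] yaw_y -89.16 z [ 0.004 -0.002 -1.   ] delta [-0.0021 -0.0004 -0.0022] t 4.35 q [ 0.6   0.48 -0.14  1.99  0.11  0.67 -1.17]
spin -0.16
[ 1.57465867 -0.61033534  6.1774697 ] 0.6964952540781564 26.079492131045754
```

View pics/s1.png

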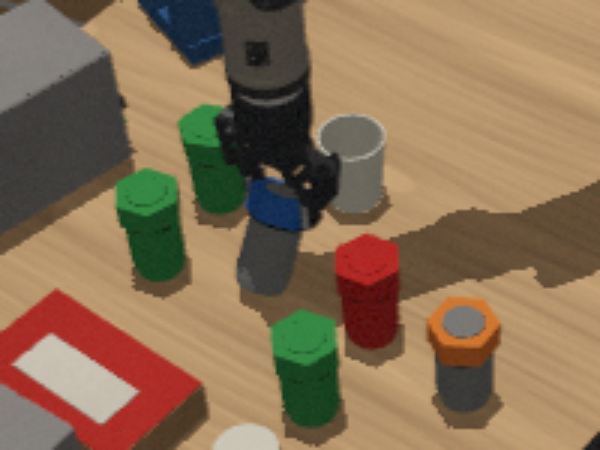

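send_rows(deltas="0 0 0 0; 0 0 0 0; 0 0 -0.02 0; 0 0 -0.06 0; 0 0 -0.10 0", claw=0, force=60)

```text
t: 4.9
eef_pos: [0.4473, -0.3065, 0.1764]
tool_rot: [-0.001, 1.0, 0.008, -0.001]
contact_force: [1.1, -1.5, -2.9]
gripper_width: 0.693
grasp_force: 66.0
```

send_rows(deltas="0 0 -0.04 0; 0 0 -0.08 0; 0 0 -0.115 0; 0 -0.03 -0.115 0; 0 -0.07 -0.115 0")

```text
t: 5.4
eef_pos: [0.447, -0.2383, 0.292]
tool_rot: [0.001, 1.0, 0.005, 0.001]
contact_force: [0.6, 1.4, -3.7]
gripper_width: 0.692
grasp_force: 66.3
```

```bash
cat > tilt.py <<'E'
from h import *
p=bot.read_camera('wrist'); pos,rot,o=tool(); C=cloud(p)
hsv=cv2.cvtColor(p['img'],cv2.COLOR_RGB2HSV)
T=(C-pos)@rot.as_matrix()  # tool coords
near=(p['depth']>0)&(np.linalg.norm(T-[0,0,-.02],axis=-1)<.055)&(abs(T[...,1])<.029)
Q=T[near]; rng=np.random.default_rng(0); best=0
for _ in range(600):
    a,b,c=Q[rng.choice(len(Q),3)]; n=np.cross(b-a,c-a); l=np.linalg.norm(n)
    if l<1e-5: continue
    n/=l; k=abs((Q-a)@n)<.0012
    if k.sum()>best: best=k.sum(); K=k
F=Q[K]; c=F.mean(0); n=np.linalg.svd(F-c,full_matrices=False)[2][2]; n*=-np.sign(n[2])
print('pts',len(F),'lid normal tool',n.round(3),'tilt in xz',np.degrees(np.arctan2(-n[0],-n[2])).round(1),'side',np.degrees(np.arcsin(n[1])).round(1))
mid=(F.min(0)+F.max(0))/2; print('lid top mid (tool)',mid.round(4),'extent',np.ptp(F,axis=0).round(4))
print('t',o['t'],pos.round(4),'F',o['contact_force'].round(1),o['gripper_width'],o['grasp_force'])
E
python3 tilt.py; python3 go.py 0.4224 0.1876 0.2917 -95
```

```text
pts 8541 lid normal tool [-0.507 -0.008 -0.862] tilt in xz 30.5 side -0.5
lid top mid (tool) [-0.0036  0.0006 -0.025 ] extent [0.0585 0.0568 0.0358]
t 5.45 [ 0.4473 -0.2289  0.2912] F [-0.6  9.6 -4.9] 0.6929166243235965 66.3957556059654
pos [ 0.4473 -0.2289  0.2912] yaw_y -88.83 z [-0.001  0.004 -1.   ] delta [-0.0163 -0.4169  0.0011] t 5.45 q [ 0.54  0.15 -0.21  1.88  0.03  1.11 -1.23]
spin 6.17
```

send_rows(deltas="-0.002 -0.04 0 0; -0.004 -0.09 0 0; -0.007 -0.14 0 0; -0.01 -0.19 0 0; -0.012 -0.235 0 0")

```text
t: 5.95
eef_pos: [0.4305, -0.0003, 0.2907]
tool_rot: [0.0, 1.0, 0.008, -0.0]
contact_force: [1.8, -0.3, -2.6]
gripper_width: 0.693
grasp_force: 66.6
```

send_rows(deltas="0 -0.03 0.02 0; 0 -0.04 0.06 0; 0 -0.04 0.11 0; 0 -0.04 0.16 0; 0 -0.04 0.18 0")

```text
t: 6.45
eef_pos: [0.4277, 0.0368, 0.107]
tool_rot: [0.001, 1.0, 0.008, -0.004]
contact_force: [-0.9, 0.2, -3.3]
gripper_width: 0.69
grasp_force: 66.7
```

```bash
python3 go.py 0.43 0.045 0.079 -89; python3 tilt.py
```

```text
pos [0.4277 0.0368 0.107 ] yaw_y -89.08 z [-0.007 -0.001 -1.   ] delta [ 0.0026 -0.0082  0.028 ] t 6.45 q [ 0.15  0.31 -0.44  2.21  0.21  0.67 -1.99]
spin -0.08
pts 10721 lid normal tool [-0.515 -0.001 -0.857] tilt in xz 31.0 side -0.0
lid top mid (tool) [-0.0033  0.     -0.0246] extent [0.0598 0.058  0.0373]
t 6.5 [0.4271 0.0367 0.1058] F [-0.8 -0.3 -5.3] 0.6917790887833234 66.71290121736575
```

send_rows(deltas="0 0 0.015 0; 0 0 0.027 0; 0 0 0.030 0; -0.003 0 0.031 0; -0.006 0 0.032 0", claw=0, force=20)

```text
t: 7.0
eef_pos: [0.4258, 0.0376, 0.0794]
tool_rot: [0.0, 1.0, 0.008, 0.001]
contact_force: [-0.9, -0.6, -3.8]
gripper_width: 0.687
grasp_force: 66.9
```

send_rows(deltas="-0.003 0 0.001 0; -0.005 0 0.002 0; -0.005 0 0.002 0")

```text
t: 7.3
eef_pos: [0.4224, 0.0376, 0.078]
tool_rot: [-0.0, 1.0, 0.008, 0.002]
contact_force: [1.9, -0.5, 4.4]
gripper_width: 0.697
grasp_force: 68.2
```

```bash
python3 tilt.py
```

```text
pts 10579 lid normal tool [-0.517 -0.001 -0.856] tilt in xz 31.1 side -0.0
lid top mid (tool) [-0.004  -0.     -0.0233] extent [0.0604 0.058  0.0379]
t 7.35 [0.4224 0.0376 0.0779] F [ 1.3 -1.7  5.1] 0.6941727190232609 68.12515759821167
```

send_rows(deltas="0 0 0 0; 0 0 0 0", claw=0.69, force=20)

```text
t: 7.55
eef_pos: [0.4224, 0.0376, 0.0779]
tool_rot: [-0.0, 1.0, 0.007, 0.002]
contact_force: [1.5, -1.1, 6.5]
gripper_width: 0.697
grasp_force: 68.1
```

send_rows(deltas="-0.002 0 0.002 0; -0.005 0 0.004 0; -0.008 0 0.005 0; -0.008 0 0.005 0", claw=0.695)

```text
t: 7.95
eef_pos: [0.4144, 0.0376, 0.0737]
tool_rot: [0.0, 1.0, 0.008, 0.002]
contact_force: [-3.1, -0.7, 21.1]
gripper_width: 0.696
grasp_force: 44.3
```

```bash
python3 tilt.py
```

```text
pts 8646 lid normal tool [ 0.743 -0.467 -0.479] tilt in xz -57.2 side -27.9
lid top mid (tool) [ 0.0294 -0.0043 -0.0323] extent [0.0413 0.0494 0.0813]
t 8.0 [0.4144 0.0376 0.0737] F [-3.5 -1.3 21.1] 0.7011798391689765 44.276457133896656
```

```bash
sed -i 's|    n/=l; k=abs|    n/=l\n    if abs(n@[-.56,0,-.83])<.97: continue\n    k=abs|' tilt.py; python3 tilt.py
```

```text
pts 8266 lid normal tool [-0.587 -0.001 -0.809] tilt in xz 36.0 side -0.1
lid top mid (tool) [-0.0043 -0.     -0.0242] extent [0.0568 0.058  0.0425]
t 8.05 [0.4145 0.0376 0.0737] F [-3.  -1.3 21. ] 0.6986381577758586 44.265240886811625
```

send_rows(deltas="0 0 0 0; 0 0 -0.02 0; 0 0 -0.06 0; 0 0 -0.11 0; 0 0 -0.16 0", claw=0, force=45)

```text
t: 8.55
eef_pos: [0.4109, 0.0374, 0.2329]
tool_rot: [-0.0, 1.0, 0.008, -0.001]
contact_force: [2.1, -0.8, -3.9]
gripper_width: 0.696
grasp_force: 50.9
```

send_rows(deltas="0 0 -0.03 0; 0 -0.02 -0.06 3; 0 -0.06 -0.065 6; 0 -0.11 -0.065 6; 0 -0.15 -0.065 6")

```text
t: 9.05
eef_pos: [0.4091, 0.1895, 0.2969]
tool_rot: [-0.0, 0.999, -0.045, 0.0]
contact_force: [1.6, 0.1, -3.8]
gripper_width: 0.694
grasp_force: 51.2
```

send_rows(deltas="0 0 0 0")

```text
t: 9.15
eef_pos: [0.4083, 0.1932, 0.2969]
tool_rot: [-0.002, 0.999, -0.04, -0.0]
contact_force: [-0.3, -0.5, -3.8]
gripper_width: 0.693
grasp_force: 51.3
```

```bash
python3 tilt.py; python3 go.py .4224 .1876 .29 -95;  python3 - <<'E'
from h import *
p=bot.read_camera('wrist'); save(p,'w4.png')
print([(np.round(f['xyz'],4),round(f['confidence'],2)) for q in('drive_cup','tumbler') for f in bot.landmark_of(p,q)])
E
```

```text
pts 8454 lid normal tool [-0.578  0.009 -0.816] tilt in xz 35.3 side 0.5
lid top mid (tool) [-0.0044 -0.     -0.0249] extent [0.0563 0.058  0.0408]
t 9.2 [0.4088 0.1899 0.2964] F [ 0.4 -1.7 -4.1] 0.6955964583529619 51.27268331211212
pos [0.4088 0.1899 0.2964] yaw_y -94.78 z [-0.002  0.    -1.   ] delta [0.0138 0.0012 0.0063] t 9.2 q [ 0.05  0.09 -0.65  1.96  0.06  1.11 -2.28]
spin 0.22
[(array([0.5446, 0.1836, 0.1323]), 0.88), (array([0.5706, 0.1773, 0.0017]), 0.7)]
```

View pics/w4.png

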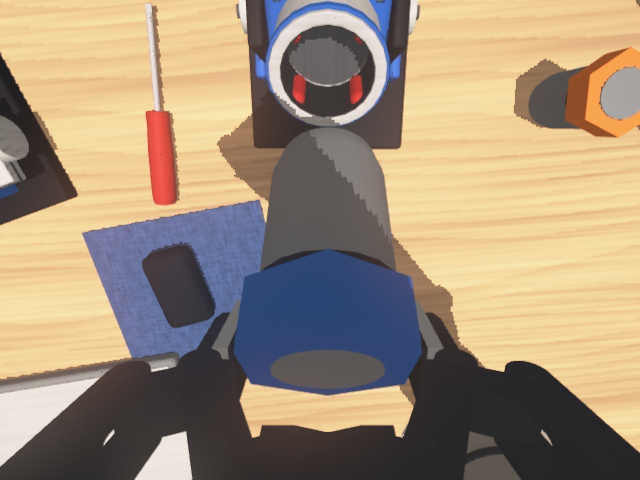

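```bash
cat > fit.py <<'E'
from h import *
from scipy.optimize import least_squares
def rim(p,O=np.array([.543,.178,.13]),az=175):
    X=cloud(p)[p['depth']>0]; A=np.deg2rad(az); s35,c35=np.sin(np.deg2rad(35)),np.cos(np.deg2rad(35))
    a=np.array([s35*np.cos(A),s35*np.sin(A),c35])
    h=(X-O)@a; r=np.linalg.norm(np.cross(X-O,a),axis=1)
    Q=X[(abs(h-.045)<.008)&(r>.025)&(r<.048)]
    for _ in range(3):
        c=Q.mean(0); n=np.linalg.svd(Q-c,full_matrices=False)[2][2]; n*=np.sign(n[2]); Q=Q[abs((Q-c)@n)<.002]
    u=np.cross([0,1,0],n);u/=np.linalg.norm(u);v=np.cross(n,u); ab=np.c_[(Q-c)@u,(Q-c)@v]
    g=lambda s:np.clip(np.hypot(*(ab-s).T)-.041,0,None)+np.clip(.031-np.hypot(*(ab-s).T),0,None)
    s=least_squares(g,[0,0]).x; ctr=c+s[0]*u+s[1]*v
    print('rim n',n.round(3),'tilt',np.degrees(np.arccos(n[2])).round(1),'az',np.degrees(np.arctan2(n[1],n[0])).round(1),'floor',(ctr-.045*n).round(4),len(Q))
    return ctr,n
if __name__=='__main__':
    for n in('wrist','top'): rim(bot.read_camera(n))
E
python3 fit.py
```

```text
rim n [-0.565  0.051  0.824] tilt 34.5 az 174.9 floor [0.5428 0.1784 0.1292] 4185
rim n [-0.569  0.051  0.821] tilt 34.8 az 174.9 floor [0.543  0.1794 0.1286] 231
```

send_rows(deltas="0.01 0 0.012 0.2; 0.024 0 0.03 0.2; 0.038 0 0.0487 0.2; 0.038 0 0.0487 0.2; 0.038 0 0.0487 0.2")

```text
t: 9.95
eef_pos: [0.448, 0.1834, 0.2472]
tool_rot: [0.0, 0.999, -0.047, -0.001]
contact_force: [-0.0, 0.0, -3.2]
gripper_width: 0.696
grasp_force: 51.1
```

```bash
cat > st.py <<'E'
from h import *
import sys
pos,rot,o=tool(); M=rot.as_matrix()
u=np.array([.0563,0,.0608]) if len(sys.argv)<2 else np.array(eval(sys.argv[1]))
F=pos+M@u; O=np.array([.543,.1785,.1295]); a=np.array([-.571,.051,.819]); d=F-O
lat=d-(d@a)*a
print('t',o['t'],'pos',pos.round(4),'yaw',np.degrees(np.arctan2(M[1,1],M[0,1])).round(1),'foot s',(d@a).round(4),'lat tool',(lat@M).round(4),'Faxial',(o['contact_force']@a).round(1),'F',o['contact_force'].round(1),'q7',o['q'][6].round(2))
E
python3 st.py; python3 tilt.py
```

```text
t 9.95 pos [0.448  0.1834 0.2472] yaw -95.4 foot s 0.0688 lat tool [ 0.0006  0.0039 -0.0005] Faxial -2.6 F [-0.   0.  -3.2] q7 -2.32
pts 8721 lid normal tool [-0.581 -0.004 -0.814] tilt in xz 35.5 side -0.2
lid top mid (tool) [-0.004   0.     -0.0235] extent [0.0564 0.058  0.0414]
t 10.0 [0.448  0.1839 0.248 ] F [ 0.4  0.4 -3.3] 0.6928466330614164 51.08685690305322
```

send_rows(deltas="0.002 -0.002 0.003 -0.4; 0.005 -0.0035 0.007 -0.4; 0.0085 -0.0035 0.012 -0.4; 0.012 -0.0035 0.017 -0.4; 0.0155 -0.0035 0.022 -0.4")

```text
t: 10.5
eef_pos: [0.4642, 0.1858, 0.2256]
tool_rot: [0.0, 0.999, -0.043, -0.0]
contact_force: [-0.3, -0.4, -2.2]
gripper_width: 0.693
grasp_force: 51.1
```

send_rows(deltas="0 0 0 0")

```text
t: 10.6
eef_pos: [0.464, 0.1856, 0.2251]
tool_rot: [0.0, 0.999, -0.043, -0.001]
contact_force: [-0.6, -0.7, -3.2]
gripper_width: 0.696
grasp_force: 51.1
```

```bash
python3 st.py
```

```text
t 10.6 pos [0.464  0.1856 0.2251] yaw -95.0 foot s 0.0417 lat tool [ 0.0008 -0.0001 -0.0006] Faxial -2.3 F [-0.6 -0.7 -3.2] q7 -2.33
```

send_rows(deltas="0.0011 0 0.0016 0; 0.0023 0 0.0033 0; 0.0034 0 0.0049 0; 0.0046 0 0.0065 0; 0.0046 0 0.0065 0")

```text
t: 11.1
eef_pos: [0.4681, 0.1856, 0.2192]
tool_rot: [0.0, 0.999, -0.043, -0.001]
contact_force: [-0.4, -0.9, -4.2]
gripper_width: 0.699
grasp_force: 51.2
```

```bash
python3 st.py
```

```text
t 11.1 pos [0.4681 0.1856 0.2192] yaw -94.9 foot s 0.0345 lat tool [ 0.0008 -0.0005 -0.0006] Faxial -3.2 F [-0.4 -0.9 -4.2] q7 -2.34
```

send_rows(deltas="0.0003 -0.003 0.0005 4; 0.0007 0.003 0.001 -4; 0.001 -0.003 0.0015 4; 0.0014 0.003 0.002 -4; 0.0017 0 0.0025 0")

```text
t: 11.6
eef_pos: [0.4692, 0.1851, 0.2165]
tool_rot: [0.0, 0.999, -0.041, -0.001]
contact_force: [-3.4, 1.7, -4.6]
gripper_width: 0.692
grasp_force: 51.7
```

send_rows(deltas="0.0003 -0.003 0.0005 4; 0.0007 0.003 0.001 -4; 0.001 -0.003 0.0015 4; 0.0014 0.003 0.002 -4; 0.0017 0 0.0025 0")

```text
t: 12.1
eef_pos: [0.471, 0.1855, 0.2142]
tool_rot: [-0.0, 0.999, -0.041, -0.001]
contact_force: [-1.6, 3.2, -5.5]
gripper_width: 0.696
grasp_force: 51.9
```

```bash
python3 st.py; python3 tilt.py
```

```text
t 12.1 pos [0.471  0.1855 0.2142] yaw -94.7 foot s 0.0288 lat tool [ 0.0004 -0.0011 -0.0003] Faxial -3.5 F [-1.6  3.2 -5.5] q7 -2.33
pts 8668 lid normal tool [-0.581  0.003 -0.814] tilt in xz 35.5 side 0.2
lid top mid (tool) [-0.004  -0.     -0.0245] extent [0.0557 0.058  0.0412]
t 12.15 [0.4709 0.1859 0.2141] F [-2.8 -0.9 -5. ] 0.6961675950070011 51.92502856164765
```

send_rows(deltas="0.0003 -0.003 0.0005 4; 0.0007 0.003 0.001 -4; 0.001 -0.003 0.0015 4; 0.0014 0.003 0.002 -4; 0.0017 -0.003 0.0025 4")

```text
t: 12.65
eef_pos: [0.4735, 0.1877, 0.2119]
tool_rot: [-0.0, 0.997, -0.073, -0.0]
contact_force: [-3.7, 3.9, -2.5]
gripper_width: 0.694
grasp_force: 52.3
```

send_rows(deltas="0.0003 0.006 0.0005 -8; 0.0007 0 0.001 0; 0.001 0.006 0.0015 -8; 0.0014 0 0.002 0; 0.0017 0.003 0.0025 -4")

```text
t: 13.15
eef_pos: [0.474, 0.1854, 0.2101]
tool_rot: [0.001, 0.999, -0.045, -0.001]
contact_force: [-8.4, -0.5, 6.8]
gripper_width: 0.692
grasp_force: 53.3
```

```bash
python3 st.py; python3 tilt.py
```

```text
t 13.15 pos [0.474  0.1854 0.2101] yaw -95.1 foot s 0.0237 lat tool [ 0.0004 -0.0007 -0.0003] Faxial 10.3 F [-8.4 -0.5  6.8] q7 -2.35
pts 8776 lid normal tool [-0.581 -0.007 -0.814] tilt in xz 35.5 side -0.4
lid top mid (tool) [-0.0037 -0.     -0.0247] extent [0.0567 0.058  0.0421]
t 13.2 [0.4737 0.1849 0.21  ] F [-9.3 -2.5  7.6] 0.697926111542219 53.46061486820702
```

send_rows(deltas="0.0002 -0.003 0.0003 4; 0.0005 0.003 0.0007 -4; 0.0007 -0.003 0.001 4; 0.0009 0.003 0.0013 -4; 0.0012 -0.003 0.0016 4")

```text
t: 13.7
eef_pos: [0.4743, 0.1881, 0.2087]
tool_rot: [0.001, 0.997, -0.073, -0.002]
contact_force: [-11.7, 1.1, 10.9]
gripper_width: 0.695
grasp_force: 53.8
```

send_rows(deltas="0.0002 0.006 0.0003 -8; 0.0005 0 0.0007 0; 0.0007 0.006 0.001 -8; 0.0009 0 0.0013 0; 0.0012 0.003 0.0016 -4")

```text
t: 14.2
eef_pos: [0.4754, 0.1854, 0.2064]
tool_rot: [0.0, 0.999, -0.045, -0.002]
contact_force: [-6.2, 0.8, 0.4]
gripper_width: 0.693
grasp_force: 52.6
```

```bash
python3 st.py; python3 tilt.py
```

```text
t 14.2 pos [0.4754 0.1854 0.2064] yaw -95.1 foot s 0.0198 lat tool [-0.0005 -0.0008  0.0003] Faxial 3.9 F [-6.2  0.8  0.4] q7 -2.35
pts 8195 lid normal tool [-0.578 -0.01  -0.816] tilt in xz 35.3 side -0.6
lid top mid (tool) [-0.0041  0.     -0.0244] extent [0.0568 0.058  0.0416]
t 14.25 [0.4756 0.1848 0.2063] F [-5.9 -1.4  2.5] 0.6940340680880456 52.66018801059545
```

send_rows(deltas="0.0002 -0.003 0.0003 4; 0.0005 0.003 0.0007 -4; 0.0007 -0.003 0.001 4; 0.0009 0.003 0.0013 -4; 0.0012 -0.003 0.0016 4")

```text
t: 14.75
eef_pos: [0.4783, 0.1866, 0.2044]
tool_rot: [0.0, 0.997, -0.073, -0.0]
contact_force: [0.4, -0.8, -6.0]
gripper_width: 0.696
grasp_force: 52.1
```

send_rows(deltas="0.0002 0.006 0.0003 -8; 0.0005 0 0.0007 0; 0.0007 0.006 0.001 -8; 0.0009 0 0.0013 0; 0.0012 0.003 0.0016 -4")

```text
t: 15.25
eef_pos: [0.4785, 0.185, 0.2026]
tool_rot: [-0.0, 0.999, -0.045, -0.001]
contact_force: [-1.7, 1.8, -5.8]
gripper_width: 0.694
grasp_force: 52.3
```

send_rows(deltas="0.0002 -0.003 0.0003 4; 0.0005 0.003 0.0007 -4; 0.0007 -0.003 0.001 4; 0.0009 0.003 0.0013 -4; 0.0012 -0.003 0.0016 4")

```text
t: 15.75
eef_pos: [0.4807, 0.1864, 0.2013]
tool_rot: [0.0, 0.997, -0.073, -0.0]
contact_force: [-0.2, 0.0, -6.0]
gripper_width: 0.691
grasp_force: 52.4
```

send_rows(deltas="0.0002 0.006 0.0003 -8; 0.0005 0 0.0007 0; 0.0007 0.006 0.001 -8; 0.0009 0 0.0013 0; 0.0012 0.003 0.0016 -4")

```text
t: 16.25
eef_pos: [0.4806, 0.1849, 0.1994]
tool_rot: [-0.0, 0.999, -0.045, -0.001]
contact_force: [-1.9, 3.1, -6.5]
gripper_width: 0.695
grasp_force: 52.7
```

```bash
python3 st.py; python3 tilt.py
```

```text
t 16.25 pos [0.4806 0.1849 0.1994] yaw -95.1 foot s 0.0111 lat tool [-0.0001 -0.0008  0.0001] Faxial -4.0 F [-1.9  3.1 -6.5] q7 -2.35
pts 8304 lid normal tool [-0.579 -0.003 -0.815] tilt in xz 35.4 side -0.2
lid top mid (tool) [-0.0045 -0.     -0.0238] extent [0.0569 0.058  0.0415]
t 16.3 [0.4809 0.1844 0.1994] F [-1.9 -0.2 -5.4] 0.6942355677030755 52.786688726346256
```

send_rows(deltas="0.0002 -0.003 0.0003 4; 0.0005 0.003 0.0007 -4; 0.0007 -0.003 0.001 4; 0.0009 0.003 0.0013 -4; 0.0012 -0.003 0.0016 4")

```text
t: 16.8
eef_pos: [0.483, 0.1861, 0.1981]
tool_rot: [0.0, 0.997, -0.073, -0.0]
contact_force: [-1.9, 0.0, -6.6]
gripper_width: 0.694
grasp_force: 52.7
```

send_rows(deltas="0.0002 0.006 0.0003 -8; 0.0005 0 0.0007 0; 0.0007 0.006 0.001 -8; 0.0009 0 0.0013 0; 0.0012 0.003 0.0016 -4")

```text
t: 17.3
eef_pos: [0.483, 0.1847, 0.1964]
tool_rot: [-0.0, 0.999, -0.045, -0.001]
contact_force: [-1.6, 3.0, -6.6]
gripper_width: 0.696
grasp_force: 52.8
```

send_rows(deltas="0.0002 -0.003 0.0003 4; 0.0005 0.003 0.0007 -4; 0.0007 -0.003 0.001 4; 0.0009 0.003 0.0013 -4; 0.0012 -0.003 0.0016 4")

```text
t: 17.8
eef_pos: [0.4851, 0.1859, 0.195]
tool_rot: [0.0, 0.997, -0.074, -0.0]
contact_force: [-1.9, 0.3, -6.6]
gripper_width: 0.693
grasp_force: 52.7
```

send_rows(deltas="0.0002 0.006 0.0003 -8; 0.0005 0 0.0007 0; 0.0007 0.006 0.001 -8; 0.0009 0 0.0013 0; 0.0012 0.003 0.0016 -4")

```text
t: 18.3
eef_pos: [0.485, 0.1845, 0.1932]
tool_rot: [-0.0, 0.999, -0.045, -0.001]
contact_force: [-2.1, 4.5, -4.3]
gripper_width: 0.693
grasp_force: 53.0
```

```bash
python3 st.py; python3 tilt.py
```

```text
t 18.3 pos [0.485  0.1845 0.1932] yaw -95.2 foot s 0.0035 lat tool [-0.0001 -0.0007  0.0001] Faxial -2.1 F [-2.1  4.5 -4.3] q7 -2.35
pts 8372 lid normal tool [-0.575 -0.004 -0.818] tilt in xz 35.1 side -0.2
lid top mid (tool) [-0.0046  0.     -0.0241] extent [0.0569 0.058  0.0413]
t 18.35 [0.4852 0.184  0.1933] F [-1.8  1.7 -4. ] 0.6966009912835949 53.08288537364206
```

send_rows(deltas="0.0002 -0.003 0.0003 4; 0.0004 0.003 0.0005 -4; 0.0006 -0.003 0.0008 4; 0.0007 0.003 0.001 -4; 0.0009 -0.003 0.0013 4")

```text
t: 18.85
eef_pos: [0.4866, 0.1861, 0.1924]
tool_rot: [0.0, 0.997, -0.074, -0.0]
contact_force: [-7.4, 0.5, 2.8]
gripper_width: 0.694
grasp_force: 54.1
```

send_rows(deltas="0.0002 0.006 0.0003 -8; 0.0004 0 0.0005 0; 0.0006 0.006 0.0008 -8; 0.0007 0 0.001 0; 0.0009 0.003 0.0013 -4")

```text
t: 19.35
eef_pos: [0.4866, 0.1842, 0.1919]
tool_rot: [0.0, 0.999, -0.045, -0.0]
contact_force: [-7.1, -0.4, 8.8]
gripper_width: 0.698
grasp_force: 54.7
```

```bash
python3 st.py; python3 tilt.py
```

```text
t 19.35 pos [0.4866 0.1842 0.1919] yaw -95.2 foot s 0.0015 lat tool [ 0.0004 -0.0006 -0.0003] Faxial 11.2 F [-7.1 -0.4  8.8] q7 -2.35
pts 7769 lid normal tool [-0.571 -0.018 -0.821] tilt in xz 34.8 side -1.0
lid top mid (tool) [-0.0043 -0.     -0.0242] extent [0.0572 0.058  0.0413]
t 19.4 [0.4867 0.1837 0.192 ] F [-7.2  0.5  6.6] 0.6944032724773601 54.48541510580981
```

send_rows(deltas="0.0001 -0.003 0.0001 4; 0.0001 0.003 0.0002 -4; 0.0002 -0.003 0.0003 4; 0.0002 0.003 0.0003 -4; 0.0002 0 0.0003 0")

```text
t: 19.9
eef_pos: [0.4868, 0.1836, 0.192]
tool_rot: [0.0, 0.999, -0.04, -0.0]
contact_force: [-7.5, -0.4, 6.2]
gripper_width: 0.692
grasp_force: 54.4
```

```bash
python3 st.py; python3 - <<'E'
from h import *
from fit import rim
for n in('wrist','top'):
    p=bot.read_camera(n); X=cloud(p); O=np.array([.543,.1785,.1295]); a=np.array([-.571,.051,.819])
    Z=X[p['depth']>0]-O; h=Z@a; r=np.linalg.norm(Z-h[:,None]*a,axis=1)
    print(n,'lid top h',np.median(h[(r<.025)&(h>.09)&(h<.12)]).round(4),'rim h',np.median(h[(r>.034)&(r<.039)&(abs(h-.045)<.008)]).round(4))
    if n=='wrist':
        pos,rot,o=tool(); save(p,'w5.png')
p=bot.read_camera('scene');cv2.imwrite('pics/s2.png',cv2.resize(cv2.cvtColor(p['img'],4)[180:350,270:470],None,fx=3,fy=3))
E
```

```text
t 19.9 pos [0.4868 0.1836 0.192 ] yaw -94.6 foot s 0.0014 lat tool [ 0.0007 -0.0005 -0.0005] Faxial 9.3 F [-7.5 -0.4  6.2] q7 -2.34
wrist lid top h 0.1067 rim h 0.0453
top lid top h nan rim h 0.0432
  return _methods._mean(a, axis=axis, dtype=dtype,
  ret = ret.dtype.type(ret / rcount)
```

View pics/w5.png

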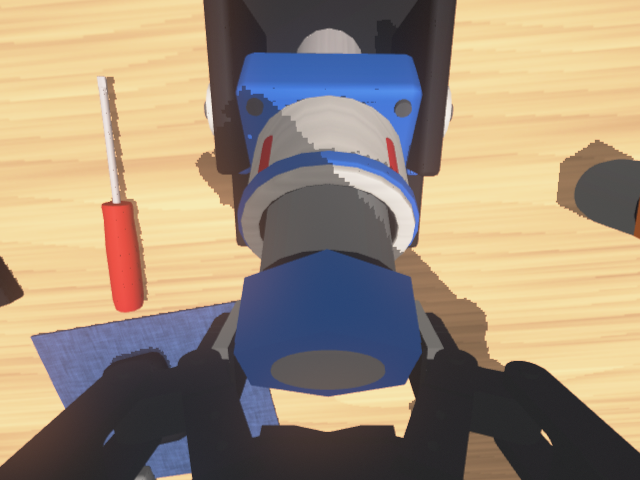

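send_rows(deltas="0.0001 -0.003 0.0002 4; 0.0002 0.003 0.0003 -4; 0.0003 -0.003 0.0005 4; 0.0004 0.003 0.0006 -4; 0.0005 -0.003 0.0007 4")

```text
t: 20.55
eef_pos: [0.4872, 0.1864, 0.1918]
tool_rot: [0.001, 0.997, -0.074, -0.001]
contact_force: [-22.0, -2.7, 30.3]
gripper_width: 0.687
grasp_force: 57.9
```

send_rows(deltas="0 0.006 0 -8; 0 0 0 0; 0 0.006 0 -8; 0 0.002 0 -3; 0 0.003 0 -4")

```text
t: 21.05
eef_pos: [0.4876, 0.1842, 0.1919]
tool_rot: [-0.0, 0.999, -0.045, 0.0]
contact_force: [-9.4, -0.1, 13.7]
gripper_width: 0.694
grasp_force: 55.8
```

```bash
python3 st.py; python3 tilt.py
```

```text
t 21.05 pos [0.4876 0.1842 0.1919] yaw -95.1 foot s 0.001 lat tool [ 0.0012 -0.0007 -0.0008] Faxial 16.6 F [-9.4 -0.1 13.7] q7 -2.35
pts 8412 lid normal tool [-0.563 -0.01  -0.827] tilt in xz 34.2 side -0.6
lid top mid (tool) [-0.0036 -0.     -0.0252] extent [0.0562 0.058  0.0397]
t 21.1 [0.4876 0.184  0.1919] F [-9.  -0.5 12.9] 0.6935811392170919 55.87660622469214
```

send_rows(deltas="0 -0.0015 0 2; 0 0.0015 0 -2; 0 -0.0015 0 2; 0 0.0015 0 -2; 0 0 0 0")

```text
t: 21.6
eef_pos: [0.4874, 0.1837, 0.1918]
tool_rot: [0.001, 0.999, -0.042, 0.0]
contact_force: [-9.6, -1.4, 13.0]
gripper_width: 0.697
grasp_force: 55.8
```

send_rows(deltas="0 -0.001 0 1.5; 0 0.001 0 -1.5; 0 -0.0005 0 1; 0 0.0005 0 -1; 0 0 0 0")

```text
t: 22.1
eef_pos: [0.4873, 0.1838, 0.1918]
tool_rot: [0.001, 0.999, -0.042, -0.0]
contact_force: [-9.7, -0.9, 11.5]
gripper_width: 0.695
grasp_force: 55.8
```

```bash
python3 st.py; python3 tilt.py
```

```text
t 22.1 pos [0.4873 0.1838 0.1918] yaw -94.8 foot s 0.001 lat tool [ 0.0009 -0.0005 -0.0007] Faxial 14.9 F [-9.7 -0.9 11.5] q7 -2.35
pts 8700 lid normal tool [-0.574  0.003 -0.819] tilt in xz 35.0 side 0.2
lid top mid (tool) [-0.0046  0.     -0.0242] extent [0.0569 0.058  0.0407]
t 22.15 [0.4873 0.1838 0.1917] F [-9.  -2.4 14.3] 0.6971044628640886 55.87537126993993
```

send_rows(deltas="0 0 0 0; 0 0 0 0; 0 0 0 0; 0 0 0 0; 0 0 0 0", claw=1)

```text
t: 22.65
eef_pos: [0.4882, 0.1833, 0.1899]
tool_rot: [-0.0, 0.999, -0.043, 0.0]
contact_force: [-0.2, -1.2, 0.1]
gripper_width: 1.002
grasp_force: 0.0
```

send_rows(deltas="0 0 -0.01 0; 0 0 -0.03 0; 0 0 -0.06 0; 0 0 -0.09 0; 0 0 -0.12 0")

```text
t: 23.15
eef_pos: [0.4878, 0.1835, 0.3119]
tool_rot: [-0.0, 0.999, -0.043, 0.0]
contact_force: [-0.1, 0.8, -0.2]
gripper_width: 1.0
grasp_force: 0.0
```

send_rows(deltas="-0.02 0 -0.02 0; -0.04 0 -0.02 0; -0.04 0 -0.02 0; -0.04 0 -0.02 0")

```text
t: 23.55
eef_pos: [0.4483, 0.1867, 0.3305]
tool_rot: [0.0, 0.999, -0.043, 0.001]
contact_force: [0.7, -0.4, 0.3]
gripper_width: 1.002
grasp_force: 0.0
```

```bash
cat > fin.py <<'E'
from h import *
for n in('wrist','top','scene'):
    p=bot.read_camera(n); X=cloud(p); O=np.array([.543,.1785,.1295]); a=np.array([-.571,.051,.819])
    V=p['depth']>0; Z=X-O; h=Z@a; r=np.linalg.norm(Z-h[...,None]*a,axis=-1)
    m=V&(r<.026)&(h>.09)&(h<.125); P=X[m]
    if len(P)>20:
        nn=np.linalg.svd(P-P.mean(0),full_matrices=False)[2][2]; nn*=np.sign(nn[2])
        print(n,'lid top h',np.median(h[m]).round(4),'normal',nn.round(3),'off-axis angle',np.degrees(np.arccos(nn@a)).round(1),m.sum())
    k=V&(r>.0345)&(r<.039)&(abs(h-.045)<.006); print(' rim h',np.median(h[k]).round(4),k.sum())
    save(p,'f_'+n+'.png')
    print([(np.round(f['xyz'],4),round(f['confidence'],2)) for f in bot.landmark_of(p,'barrel')][:6])
print(bot.get_obs()['t'])
E
python3 fin.py
```

```text
wrist lid top h 0.1067 normal [-0.572  0.048  0.819] off-axis angle 1.4 3324
 rim h 0.0453 1187
[(array([ 0.5886, -0.1728, -0.0021]), 0.85), (array([ 0.4765, -0.1838,  0.0027]), 0.83), (array([0.5418, 0.176 , 0.1315]), 0.58)]
top lid top h 0.106 normal [-0.531 -0.015  0.847] off-axis angle 4.9 119
 rim h 0.0442 123
[(array([ 5.270e-01, -4.203e-01,  2.000e-04]), 0.92), (array([0.5437, 0.1827, 0.1306]), 0.84), (array([ 0.416 , -0.4311, -0.0018]), 0.76), (array([ 0.4741, -0.1888, -0.0018]), 0.74), (array([ 0.5907, -0.1744, -0.0034]), 0.6)]
scene lid top h 0.1057 normal [-0.549  0.072  0.833] off-axis angle 2.4 102
 rim h 0.0438 47
[(array([ 0.5884, -0.1712, -0.0016]), 0.88), (array([ 5.260e-01, -4.186e-01, -4.000e-04]), 0.77), (array([ 0.4165, -0.4283,  0.0008]), 0.75), (array([ 0.4752, -0.1868, -0.005 ]), 0.61), (array([0.5432, 0.1796, 0.1359]), 0.58)]
23.85
```

```bash
python3 -c "
import cv2;a=cv2.imread('pics/f_wrist.png');cv2.imwrite('pics/f1.png',a)"
```

```text
(no output)
```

View pics/f1.png

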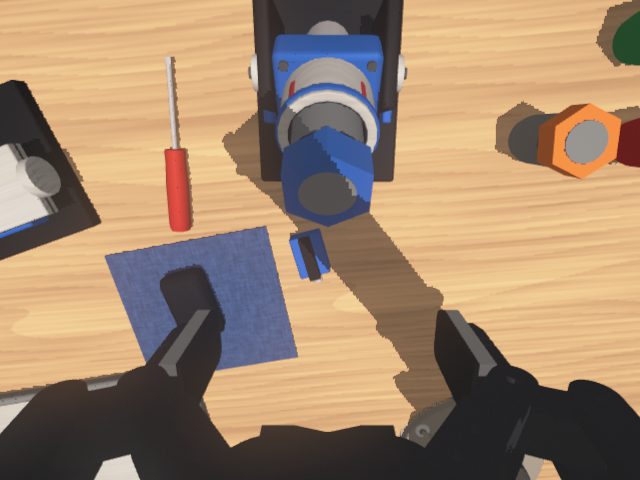

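The wrist view shows the barrel seated in the cup, lid at (327,180), with the gripper clear of it. The lid-top height comes out at 0.216-0.217 m against 0.2160 expected for fully home. Twisting also met a hard stop there, and nothing moved after release.

```bash
python3 -c "
from station import bot
print(bot.hand_in())"
```

```text
the job is handed in; nothing more can be done
None
```

The blue-lidded barrel was twisted down to the cup floor, released and handed in at about 24 s; one push against the floor at the end briefly read about 37 N along the axis, over the 25 N limit, while the other readings were about 17 N or less.

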